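# Swap the pruner's battery packs at the weaving table

### The arm

A 6-joint arm with a two-finger parallel gripper is mounted at the origin on the work surface. World frame = base frame: x ahead of the robot, y to its left, z up, the work surface at z = 0. Lengths are in m, angles in rad, forces in N, time in s.
With the tool pointing down it reaches from about 0.35 to 0.975 m from the base axis. Payload 4.9 kg.
Tool frame: the origin (TCP) lies at the very end of the fingers, on their centre line; the grasp point (between the pads) lies 19 mm behind it; z points along the fingers, y is the direction in which the jaws open and shut (so a half turn about z gives the same grasp; the last joint's range is limited). The gripper opens to 85 mm and grips with 20 to 120 N. Pads are 22 mm wide; open, the fingers measure 114 mm over their backs; the gripper's body (76 mm by 85 mm) begins 54 mm behind the grasp point. The pads swing forward as they close: fully open they stand 13 mm farther back than shut.
Start: joints at [1.078, 0.053, 1.613, -0, 1.476, -0.119], TCP at [0.228, 0.582, 0.231] pointing down, gripper open.
Joint ranges: [-3.01, 3.01], [-1.01, 2.22], [0.06, 2.58], [-1.02, 4.17], [0.09, 2.62], [-3.14, 3.14]. Speed limits (rad/s): [2.57, 2.57, 3.14, 3.14, 3.14, 3.14].

### API

Orientations are given as a rotation vector (axis times angle).
In Python, from station import r gives the robot as it stands.
- The arm moves only by the shell command python3 -m jog 'ROWS' [FORCE]. ROWS is JSON, a list that holds one entry, the list of rows, each a list of 7 numbers: the shift along the tool's x, y, z in mm, then the turn, a rotation vector about the tool's x, y, z in rad, then the gripper's target within -1 to 1 (shut at 1, half-way at 0, fully open at -1). In form: [[[tx, ty, tz, rx, ry, rz, fingers], ...]]. A call has 1 to 12 rows; each row is the pose to reach, as a shift and turn from the pose measured when the call began, along the tool's axes at that moment; what a row does not reach only later rows make up. A row lasts 1/10 s, in which the tool goes at most 50 mm and 8.59 degrees, less where a joint would pass 70% of its speed; a pose out of reach is approached as far as the arm can. A call with a gripper value outside its range is refused whole. The fingers move at their own pace and stop on an object; FORCE is the grip in N (left out, the last holds). Time passes only in rows, so rows that repeat a pose let the fingers close. It gives the time, the measured TCP pose, the force and the opening at its end, in the units of the state.
- r.observe(): the state, without advancing time (a new reading comes with each control period).
- r.get_image(name): name is "scene" or "top" or "wrist"; returns the picture (384x512x3 uint8, blue, green, red); there is no depth.
- r.camera_params(name): a dict with "K" (3x3 intrinsics, pixels), "cam_to_world" (4x4, takes a point from camera to world coordinates); the wrist camera has in their place "tool_from_camera" (4x4, takes a point from camera to tool coordinates, whose origin is the TCP and whose axes are the flange's). Camera axes: x right, y up, looking along -z (the intrinsics and any distortion apply to the point x, -y, -z); pixel columns grow to the right and rows downward; lengths in m; the calibration is good to about 2 mm. A picture is of the moment at which its call begins: read the wrist's pose just before it. camera_params takes no time and is no camera call.
- r.job_done(): hands the job in, once; it reports no verdict.
The state is a dict: "time_s": time; "q": joint angles; "joint_vel": joint speeds; "tau": joint torques, N m; "eef_pos": TCP position; "ee_rot": TCP orientation; "wrist_force": force on the tool from outside, world axes, zero at the start; "torque": the same for the moment, N m; "opening": finger opening in m.
Only numpy, scipy, OpenCV 4.12 (cv2) and the standard library are available. Lean on these libraries where they do the work, as an engineer would, in place of code of your own. Each camera call takes 0.05 s, during which the arm holds its last target.

### The job

Change over the batteries for the cordless pruner: first put the spent pack that stands on the bare table into the empty charging dock, seated fully down and square, with both its side catches sprung out, and let go of it. Then pinch the two side catches of the charged pack in the other dock together, keep them pinched while you lift it straight out, and finish while holding it upright, still pinched, with its underside at least 10 cm above the table and touching nothing else. Leave the pruner, shears, basket and bottle where they are.

Things in the scene. Friction and masses are not known exactly. Their poses are not given: they have to be found in the camera images.
- spent_pack: Battery pack standing on the bare table: grey plastic block 44 mm (x) by 70 mm (y) by 80 mm tall (z up), about 0.45 kg. Origin: centre of its underside. A ribbed black spring catch sits in the middle of each broad face (+x and -x), 56 mm over both; pinched fully in, the fingers also bear on the block itself. Same when turned half round about z. Takes a 40 N grip.
- charged_pack: Pack identical to spent_pack (sizes, axes, origin, catches), seated and latched in full_dock, its axes along the dock's. Underside 8 mm above the table, catch buttons centred 66 mm above the table. It cannot be lifted until both catches are pressed in.
- empty_dock: Black charging dock fixed to the table, empty: 92 mm (x) by 104 mm (y) by 36 mm tall, origin at the centre of its underside, z up. Its pocket, 48 mm (x) by 74 mm (y), is 2 mm clear all round a pack; floor 8 mm above the table; 6 mm 45-degree lead-in round the mouth (30 to 36 mm height). Undercuts 9 mm deep along both x sides, below a lip at 21 mm height, take the catch teeth.
- full_dock: The same kind of charging dock, fixed to the table, with charged_pack in it. Same sizes and axes as empty_dock.
- empty_seat (a point): Centre of the pocket floor of empty_dock, 8 mm above the table, axes as the dock's: where the origin of the seated pack belongs.
- full_seat (a point): Centre of the pocket floor of full_dock, 8 mm above the table, axes as the dock's: where charged_pack's origin is at the start.
- spent_pack_catch_a (a joint): Catch on spent_pack's -x face, m: 0 sprung out, 0.006 level with the face, stop 0.0065; full press takes about 2 N. Ribbed button 14 mm wide (y), 16 mm tall, centred at y = 0, 58 mm above the underside, 6 mm proud. It moves in one piece with a tooth 30 mm wide (y), 4 to 11 mm above the underside, 6 mm proud too, drawn in flush by pressing; springs out when let go.
- spent_pack_catch_b (a joint): The same catch on spent_pack's +x face, same values. To enter or leave a dock both catches must be held pressed in, or the dock's lip stops the teeth; let go when the pack is down on the pocket floor.
- charged_pack_catch_a (a joint): Catch on the -x face of charged_pack, same values.
- charged_pack_catch_b (a joint): Catch on the +x face of charged_pack, same values.
- pruner: Cordless pruner lying on the table beyond the work, about 270 mm long, up to 48 mm high; leave alone. Origin under its body.
- shears: Hand pruning shears with red handles lying on the table, about 190 mm long, 18 mm high; leave alone. Origin at the pivot, on the table.
- basket: Small round woven basket, 175 mm across the rim, 95 mm tall, on the robot's left; leave alone. Origin: centre of its underside.
- water_bottle: Clear water bottle, 64 mm across, 200 mm tall, on the robot's right; leave alone. Origin: centre of its underside.
Mind the look-alikes: they are no part of the job. What is shaped like the spent_pack but green or purple is not meant.

How it is judged:
By the outcome, as a careful person would: the job done as asked, in the order asked, and still so for the second after the job is handed in, while the arm keeps its last pose, push and grip.
It also fails if it takes over 58 s, if anything falls off the work surface, if the arm or the gripper's body presses on something with over 40 N, if the wrist force passes 120 N, or if a joint passes its speed limit or range.

## Working session

There is one attempt and no reset: what is moved stays moved. The work goes in short steps, Python scripts to look and compute and a shell command to move; the robot and the scene stay as the last step left them, time stands still between calls to the robot, and variables do not carry over. Pictures are saved under pics/ and viewed, and the job is handed in when it is done.

```bash
ls; mkdir -p pics; python3 - <<'E'
from station import r
import cv2
print(r.observe())
for n in ["scene","top","wrist"]:
    print(n,r.camera_params(n))
    cv2.imwrite(f"pics/{n}0.png",r.get_image(n))
E
```

```text
pics
{'time_s': 0.0, 'q': array([ 1.07801901e+00,  5.33684621e-02,  1.61428747e+00, -8.49766016e-06,
        1.47599815e+00, -1.19012981e-01]), 'joint_vel': array([ 0.00112974,  0.00157051,  0.00060739, -0.00134371, -0.00044656,
       -0.00133171]), 'tau': array([-1.95716989e-04, -3.93664491e+01, -3.70185292e+01, -6.21177878e-05,
        6.78893208e-03, -9.66442030e-06]), 'eef_pos': array([0.22791548, 0.5812958 , 0.23005973]), 'ee_rot': array([-0.58358078, -3.08628884,  0.00309116]), 'wrist_force': array([-0.30584527,  0.24793462, -0.18405556]), 'torque': array([-0.00856628,  0.00712544,  0.01548646]), 'opening': 0.08547916012904713}
scene {'K': array([[395.76724164,   0.        , 257.91822693],
       [  0.        , 395.76724164, 187.36636192],
       [  0.        ,   0.        ,   1.        ]]), 'cam_to_world': array([[ 0.30830533, -0.58793902,  0.74784727,  1.49578447],
       [ 0.95118468,  0.20208181, -0.2332609 , -0.27591071],
       [-0.01398314,  0.78325644,  0.62154149,  0.78403257],
       [ 0.        ,  0.        ,  0.        ,  1.        ]])}
top {'K': array([[415.701178
[... 323 characters left out ...]
       [-1.40964512e-02,  8.89166741e-02,  9.95939313e-01,
         1.22618339e+00],
       [ 0.00000000e+00,  0.00000000e+00,  0.00000000e+00,
         1.00000000e+00]])}
wrist {'K': array([[273.39824461,   0.        , 254.48961518],
       [  0.        , 273.39824461, 189.75284946],
       [  0.        ,   0.        ,   1.        ]]), 'tool_from_camera': array([[ 5.42987847e-05,  9.50887640e-01,  3.09536256e-01,
         7.86965861e-02],
       [ 9.99999997e-01, -3.30470952e-05, -7.38999381e-05,
         6.74207011e-04],
       [-6.00412635e-05,  3.09536259e-01, -9.50887638e-01,
        -1.42640024e-01],
       [ 0.00000000e+00,  0.00000000e+00,  0.00000000e+00,
         1.00000000e+00]])}
```

View pics/scene0.png

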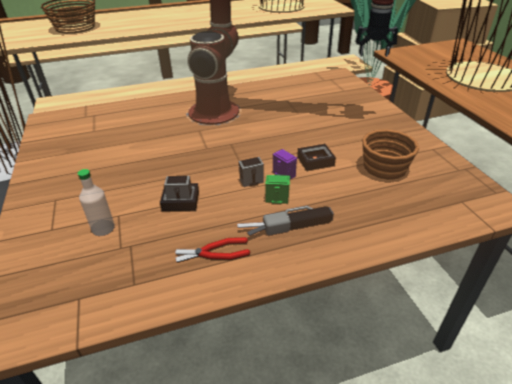

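View pics/top0.png

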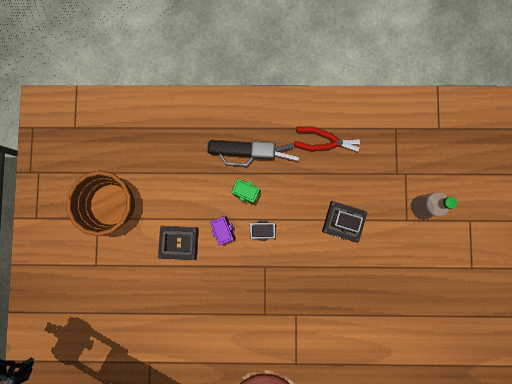

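View pics/wrist0.png

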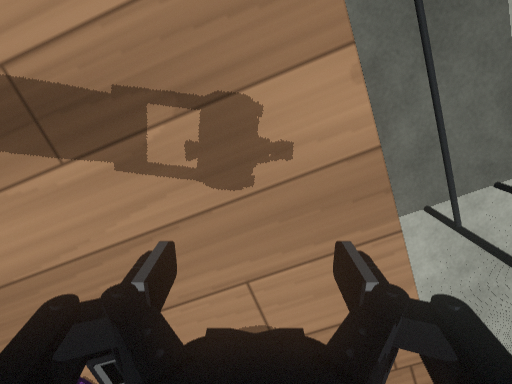

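The scene view shows the grey pack at (251,172), purple at (285,163), green at (277,189), the empty dock at (317,157) and the full dock at (180,195). In the top view, in the same order, they are at (263,231), (222,231), (246,191), (178,243) and (345,221).
Could be taken for the spent pack: grey (263,231), purple (222,231), green (246,191), and the grey pack inside the dock (345,221). I choose the grey one on the bare table at (263,231) and check it in a crop.

```bash
cat > h.py <<'E'
import numpy as np, cv2
from station import r
def ray(P,uv,z):
    K=P["K"];T=P["cam_to_world"]
    uv=np.atleast_2d(np.asarray(uv,float))
    d=np.c_[(uv[:,0]-K[0,2])/K[0,0],-(uv[:,1]-K[1,2])/K[1,1],-np.ones(len(uv))]@T[:3,:3].T
    o=T[:3,3]; return o+d*((z-o[2])/d[:,2])[:,None]
def proj(P,X):
    K=P["K"];T=P["cam_to_world"];c=(np.atleast_2d(X)-T[:3,3])@T[:3,:3]
    return np.c_[K[0,0]*c[:,0]/-c[:,2]+K[0,2],K[1,1]*-c[:,1]/-c[:,2]+K[1,2]]
from scipy.spatial.transform import Rotation as R
def wristP():
    s=r.observe();p=dict(r.camera_params("wrist"));T=np.eye(4)
    T[:3,:3]=R.from_rotvec(s["ee_rot"]).as_matrix();T[:3,3]=s["eef_pos"]
    p["cam_to_world"]=T@p["tool_from_camera"];return p
E
python3 - <<'E'
import cv2,numpy as np
im=cv2.imread("pics/top0.png")
c=im[170:275,145:385]
cv2.imwrite("pics/crop0.png",cv2.resize(c,(792,346),interpolation=cv2.INTER_CUBIC))
E
```

```text
(no output)
```

View pics/crop0.png

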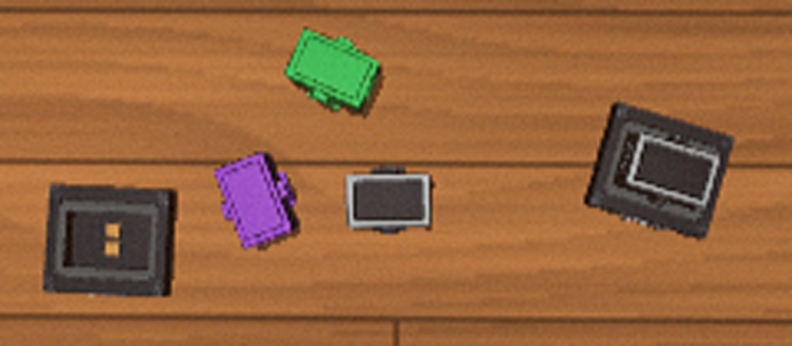

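The crop confirms it: the grey block with light rim and black catches top and bottom at crop (388,200) is the spent pack, standing on bare table with its catches along the world x direction. The dock at crop (112,240) is empty (gold contacts visible) and the one at crop (665,170) holds the charged pack.

```bash
python3 - <<'E'
from h import *
P=r.camera_params("top");im=cv2.imread("pics/top0.png")
hsv=cv2.cvtColor(im,cv2.COLOR_BGR2HSV)
def rect(m,c,w,z):
    k=np.zeros_like(m);k[c[1]-w:c[1]+w,c[0]-w:c[0]+w]=1;m=(m&k).astype(np.uint8)
    cs,_=cv2.findContours(m,cv2.RETR_EXTERNAL,cv2.CHAIN_APPROX_NONE);q=max(cs,key=cv2.contourArea)[:,0]
    W=ray(P,q,z)[:,:2]; print(c,z,cv2.minAreaRect((W*1000).astype(np.float32)),W.mean(0))
grey=((hsv[...,1]<60)&(hsv[...,2]>110)).astype(np.uint8)
rect(grey,(263,231),25,.08); rect(grey,(348,221),22,.088)
dark=(hsv[...,2]<95).astype(np.uint8)
rect(dark,(178,243),30,.036);rect(dark,(345,221),32,.036)
E
```

```text
(263, 231) 0.08 ((511.9611511230469, 8.936735153198242), (40.93091583251953, 65.92477416992188), 0.3283195197582245) [0.51282133 0.00880154]
(348, 221) 0.088 ((539.2123413085938, -226.5008544921875), (67.49175262451172, 42.247310638427734), 73.23693084716797) [ 0.53931893 -0.22689563]
(178, 243) 0.036 ((475.9319152832031, 248.3817138671875), (110.582275390625, 92.20929718017578), 87.70792388916016) [0.47501472 0.24844436]
(345, 221) 0.036 ((537.2782592773438, -224.47576904296875), (109.66680145263672, 95.32453918457031), 72.88619995117188) [ 0.53736823 -0.22390576]
```

```bash
cat >> h.py <<'E'
def plan(x,y,z,yaw,tilt=True):
    """two half-turn options: tool y along world dir yaw (deg)"""
    s=r.observe();R0=R.from_rotvec(s["ee_rot"]);p0=s["eef_pos"]
    for k in (0,180):
        a=np.radians(yaw+k);ty=np.array([np.cos(a),np.sin(a),0]);tz=np.array([0,0,-1.]);tx=np.cross(ty,tz)
        Rt=R.from_matrix(np.c_[tx,ty,tz])
        d=R0.inv().apply(np.array([x,y,z])-p0)*1000;w=(R0.inv()*Rt).as_rotvec()
        print(k,"mm",d.round(1),"rad",w.round(4),"deg",round(np.degrees(np.linalg.norm(w)),1))
    print("t",s["time_s"],"p",p0.round(4),"q",s["q"].round(2),"F",s["wrist_force"].round(1),"op",round(s["opening"],4))
E
python3 -c "
from h import *
plan(.512,.009,.22,0)"
```

```text
0 mm [-473.4 -429.1   10.9] rad [-1.600e-03  9.000e-04  1.197e+00] deg 68.6
180 mm [-473.4 -429.1   10.9] rad [-1.0000e-03 -1.8000e-03 -1.9446e+00] deg 111.4
t 0.15 p [0.228  0.5814 0.2303] q [ 1.08  0.05  1.61 -0.    1.48 -0.12] F [-0.3  0.2 -0.3] op 0.0854
```

```bash
python3 -m jog '[[[-473,-429,11,0,0,1.197,-1],[-473,-429,11,0,0,1.197,-1],[-473,-429,11,0,0,1.197,-1],[-473,-429,11,0,0,1.197,-1],[-473,-429,11,0,0,1.197,-1],[-473,-429,11,0,0,1.197,-1],[-473,-429,11,0,0,1.197,-1],[-473,-429,11,0,0,1.197,-1],[-473,-429,11,0,0,1.197,-1],[-473,-429,11,0,0,1.197,-1],[-473,-429,11,0,0,1.197,-1],[-473,-429,11,0,0,1.197,-1]]]' 60; python3 -c "
from h import *
plan(.512,.009,.22,0)"
```

```text
time_s: 1.35
eef_pos: [0.4947, 0.0422, 0.2205]
ee_rot: [2.221, 2.221, -0.002]
wrist_force: [1.2, 0.2, 0.2]
opening: 0.0852
0 mm [-33.2  17.3   0.5] rad [-0.0005  0.0012 -0.0003] deg 0.1
180 mm [-33.2  17.3   0.5] rad [1.9000e-03 7.0000e-04 3.1413e+00] deg 180.0
t 1.35 p [0.4947 0.0422 0.2205] q [-0.06 -0.26  1.92 -0.    1.48 -0.06] F [1.2 0.2 0.2] op 0.0852
```

```bash
python3 -m jog '[[[-33,17,0,0,0,0,-1],[-33,17,0,0,0,0,-1],[-33,17,0,0,0,0,-1],[-33,17,0,0,0,0,-1]]]'; python3 - <<'E'
from h import *
P=wristP();im=r.get_image("wrist");cv2.imwrite("pics/w1.png",im)
import pickle;pickle.dump(P,open("w1.pkl","wb"))
E
```

```text
time_s: 1.75
eef_pos: [0.5113, 0.0099, 0.2202]
ee_rot: [-2.221, -2.222, 0.002]
wrist_force: [0.5, 0.1, -0.3]
opening: 0.0854
```

View pics/w1.png

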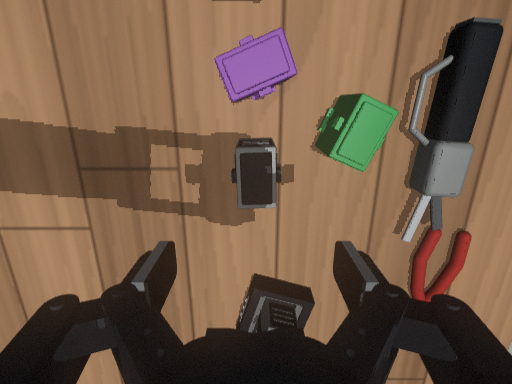

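The wrist view shows the spent pack at (256,175), its catches at left (234,175) and right (280,175), with purple at (256,66) and green at (357,130), and the full dock at (275,305). I measure its top rim (z = 0.08) from here.

```bash
python3 - <<'E'
from h import *
import pickle
P=pickle.load(open("w1.pkl","rb"));im=cv2.imread("pics/w1.png")
c=cv2.resize(im[120:230,200:310],(600,600),interpolation=cv2.INTER_NEAREST);cv2.imwrite("pics/w1c.png",c)
hsv=cv2.cvtColor(im,cv2.COLOR_BGR2HSV)
print(hsv[175,225:290].tolist()); print(hsv[135:215,256].tolist())
E
```

```text
[[13, 115, 113], [15, 116, 110], [13, 115, 111], [13, 112, 112], [14, 117, 113], [14, 118, 112], [13, 71, 65], [7, 51, 45], [14, 69, 48], [13, 65, 47], [10, 71, 43], [9, 29, 61], [10, 9, 89], [10, 16, 97], [8, 11, 95], [11, 32, 63], [12, 72, 46], [10, 64, 48], [7, 68, 49], [9, 75, 44], [8, 57, 49], [9, 71, 47], [9, 74, 45], [14, 72, 46], [15, 64, 48], [11, 61, 46], [9, 71, 47], [8, 68, 45], [9, 72, 46], [5, 64, 48], [8, 65, 47], [15, 53, 48], [11, 79, 45], [9, 68, 49], [12, 69, 48], [10, 85, 45], [14, 85, 45], [12, 68, 49], [13, 62, 49], [13, 62, 49], [12, 72, 46], [10, 60, 51], [11, 90, 48], [11, 76, 47], [10, 78, 49], [11, 71, 50], [11, 91, 45], [17, 23, 76], [18, 14, 93], [18, 13, 95], [12, 15, 84], [14, 77, 50], [6, 70, 51], [12, 78, 49], [9, 78, 52], [9, 80, 51], [12, 54, 80], [14, 115, 111], [14, 116, 110], [13, 112, 109], [14, 115, 109], [14, 115, 109], [14, 112, 109], [13, 113, 108], [13, 117, 107]]
[[14, 105, 167], [14, 106, 166], [14, 105, 148], [10, 87, 94], [10, 50, 61], [11, 80, 54], [7, 38, 60], [9, 36, 71], [13, 31, 73], [11, 77, 53], [9, 94, 46], [9, 59, 56], [15, 27,
[... 237 characters left out ...]
8], [10, 64, 48], [12, 66, 50], [8, 68, 45], [8, 65, 47], [8, 67, 46], [14, 58, 48], [13, 76, 47], [12, 75, 44], [6, 55, 46], [12, 69, 48], [15, 53, 48], [6, 55, 46], [10, 65, 47], [10, 61, 50], [8, 65, 47], [13, 65, 47], [12, 69, 48], [15, 61, 50], [9, 68, 49], [5, 68, 45], [9, 71, 47], [9, 76, 47], [7, 72, 46], [13, 74, 48], [16, 56, 50], [14, 81, 47], [9, 68, 49], [16, 78, 49], [11, 76, 47], [9, 69, 48], [7, 72, 46], [13, 78, 46], [6, 83, 49], [9, 78, 46], [9, 69, 48], [15, 71, 50], [11, 80, 51], [12, 102, 45], [10, 78, 49], [13, 49, 62], [18, 15, 85], [15, 16, 93], [13, 21, 87], [13, 93, 132], [14, 103, 159], [14, 107, 164], [14, 106, 164], [14, 105, 165], [14, 106, 164], [14, 110, 163]]
```

View pics/w1c.png

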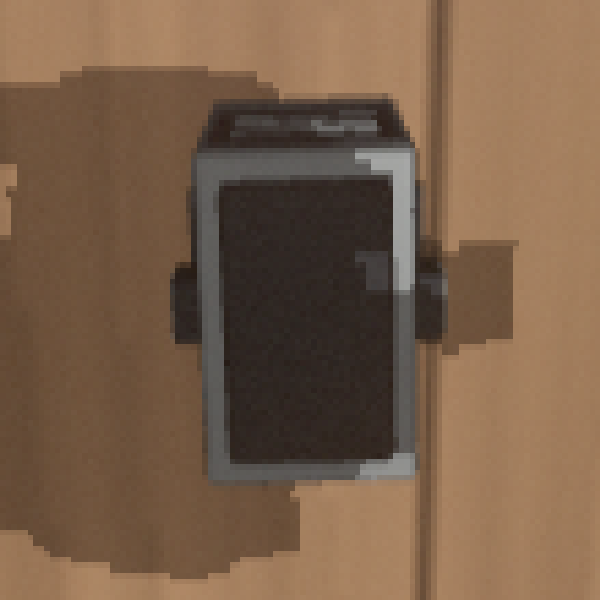

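```bash
cat >> h.py <<'E'
def rim(P,im,box,z,th=lambda h:(h[...,1]<45)&(h[...,2]>68)):
    x0,y0,x1,y1=box;h=cv2.cvtColor(im,cv2.COLOR_BGR2HSV)
    m=np.zeros(im.shape[:2],np.uint8);m[y0:y1,x0:x1]=th(h)[y0:y1,x0:x1]
    cs,_=cv2.findContours(m,cv2.RETR_EXTERNAL,cv2.CHAIN_APPROX_NONE);q=max(cs,key=cv2.contourArea)[:,0]
    W=ray(P,q,z)[:,:2]*1000;rc=cv2.minAreaRect(W.astype(np.float32));print("rim",z,rc,"pix",q.min(0),q.max(0))
    # side-by-side line fits
    b=cv2.boxPoints(rc)
    for i in range(4):
        a,c=b[i],b[(i+1)%4];L=np.linalg.norm(c-a);u=(c-a)/L;n=np.array([-u[1],u[0]])
        t=(W-a)@u;d=(W-a)@n;k=(abs(d)<4)&(t>.15*L)&(t<.85*L)
        vx,vy,px,py=cv2.fitLine(W[k].astype(np.float32),cv2.DIST_HUBER,0,.01,.01).ravel()
        print("  side ang %.2f mid %s n %d len %.1f"%(np.degrees(np.arctan2(vy,vx))%180,((a+c)/2).round(1),k.sum(),L),"fit pt",round(float(px),1),round(float(py),1))
    return m
E
python3 - <<'E'
from h import *
import pickle
P=pickle.load(open("w1.pkl","rb"));im=cv2.imread("pics/w1.png")
m=rim(P,im,(232,147,279,215),.08)
print(ray(P,[[241.5,175],[270,175]],.08)[:,:2]*1000)
# button centres: outer extents at z~.058
print(ray(P,[[231,175],[281.5,175]],.06)[:,:2]*1000)
E
```

```text
rim 0.08 ((513.240966796875, 10.676406860351562), (42.79439926147461, 66.8698501586914), 0.2758609354496002) pix [235 147] [276 207]
  side ang 91.82 mid [491.8  10.6] n 42 len 66.9 fit pt 493.1 11.1
  side ang 0.07 mid [513.4 -22.8] n 27 len 42.8 fit pt 510.6 -22.7
  side ang 91.37 mid [534.6  10.8] n 42 len 66.9 fit pt 534.0 10.4
  side ang 0.05 mid [513.1  44.1] n 29 len 42.8 fit pt 517.4 44.0
[[498.12509142  14.05644636]
 [528.60017984  14.08588216]]
[[485.08915411   8.68331649]
 [542.90755705   8.73916312]]
```

```bash
python3 -c "
from h import *
plan(.5133,.0105,.037,1.0)"
```

```text
0 mm [  0.5   2.2 183.3] rad [-0.0008  0.0009 -0.0163] deg 0.9
180 mm [  0.5   2.2 183.3] rad [1.4000e-03 1.3000e-03 3.1253e+00] deg 179.1
t 1.8 p [0.5113 0.0102 0.2203] q [-0.13 -0.22  1.88 -0.    1.47 -0.13] F [-0.5  0.1  0. ] op 0.0851
```

```bash
python3 -m jog '[[[0.5,2.2,40,0,0,-0.016,-1],[0.5,2.2,85,0,0,-0.016,-1],[0.5,2.2,125,0,0,-0.016,-1],[0.5,2.2,155,0,0,-0.016,-1],[0.5,2.2,175,0,0,-0.016,-1],[0.5,2.2,183,0,0,-0.016,-1],[0.5,2.2,183,0,0,-0.016,-1],[0.5,2.2,183,0,0,-0.016,-1]]]' 30; python3 - <<'E'
from h import *
s=r.observe();print(s["eef_pos"],s["wrist_force"])
cv2.imwrite("pics/w2.png",r.get_image("wrist"))
E
```

```text
time_s: 2.6
eef_pos: [0.5142, 0.0109, 0.0387]
ee_rot: [2.2, 2.24, 0.0]
wrist_force: [0.5, -0.1, 0.7]
opening: 0.0851
[0.51421883 0.01092713 0.03866802] [ 0.51572484 -0.12907598  0.69983123]
```

View pics/w2.png

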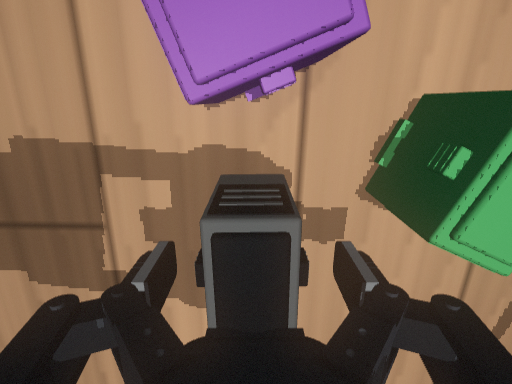

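The fingers straddle the spent pack: catches at (200,267) and (304,267), pads at (160,270) and (352,270), green and purple clear. Closing now.

```bash
python3 -m jog '[[[0,0,0,0,0,0,1],[0,0,0,0,0,0,1],[0,0,0,0,0,0,1],[0,0,0,0,0,0,1],[0,0,0,0,0,0,1],[0,0,0,0,0,0,1],[0,0,0,0,0,0,1],[0,0,0,0,0,0,1]]]' 30; python3 - <<'E'
from h import *
s=r.observe();print(s["eef_pos"],s["wrist_force"],s["torque"])
cv2.imwrite("pics/w3.png",r.get_image("wrist"))
E
```

```text
time_s: 3.45
eef_pos: [0.5145, 0.0107, 0.04]
ee_rot: [2.2, 2.24, -0.0]
wrist_force: [-4.3, 0.4, 7.0]
opening: 0.0436
[0.51450075 0.01066633 0.04002233] [-4.25261684  0.36878626  7.04516579] [0.03172372 0.79049762 0.00529842]
```

View pics/w3.png

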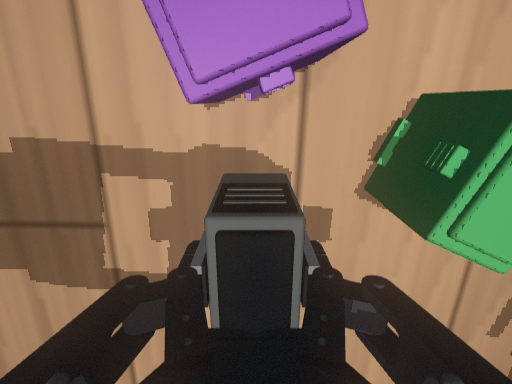

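Grip holds the block at 43.6 mm opening (catches fully in). Lifting and checking the pack hangs straight, then looking at the empty dock from the way.

```bash
python3 -m jog '[[[0,0,-10,0,0,0,1],[0,0,-40,0,0,0,1],[0,0,-80,0,0,0,1],[0,0,-120,0,0,0,1],[0,0,-150,0,0,0,1],[0,0,-150,0,0,0,1],[30,-10,-150,0,0,0.0,1],[75,-30,-150,0,0,0.0,1],[100,-38,-150,0,0,0.0,1],[110,-38,-150,0,0,0,1],[110,-38,-150,0,0,0,1],[110,-38,-150,0,0,0,1]]]' 30; python3 - <<'E'
from h import *
import pickle
s=r.observe();print(s["eef_pos"],s["ee_rot"],s["wrist_force"],s["torque"])
P=wristP();pickle.dump(P,open("w4.pkl","wb"))
cv2.imwrite("pics/w4.png",r.get_image("wrist"))
cv2.imwrite("pics/s4.png",r.get_image("scene"))
E
```

```text
time_s: 4.7
eef_pos: [0.4742, 0.1195, 0.1886]
ee_rot: [2.201, 2.24, -0.003]
wrist_force: [-0.0, -0.3, -4.2]
opening: 0.0439
[0.47417658 0.11951883 0.18864156] [ 2.20071723  2.24000439 -0.00273869] [-0.04838371 -0.31054348 -4.20524509] [-0.01197384 -0.02924884  0.02218797]
```

View pics/w4.png

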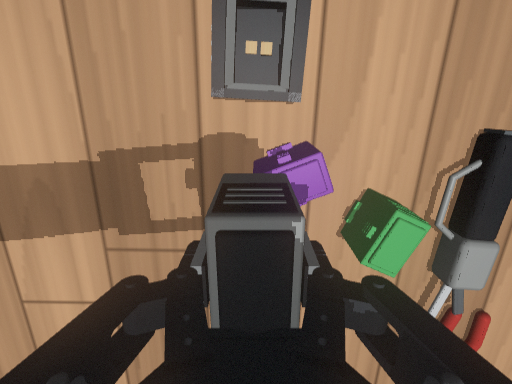

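View pics/s4.png

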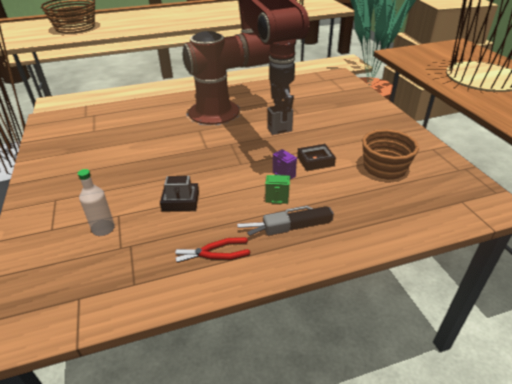

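The wrist view shows the empty dock at (261,45), cut off at the top, with the held pack upright in the fingers; purple and green are undisturbed. Moving 35 mm nearer to see the whole dock.

```bash
python3 -m jog '[[[38,0,0,0,0,0,1],[38,0,0,0,0,0,1],[38,0,0,0,0,0,1],[38,0,0,0,0,0,1]]]' 30; python3 - <<'E'
from h import *
import pickle
P=wristP();pickle.dump(P,open("w5.pkl","wb"))
im=r.get_image("wrist");cv2.imwrite("pics/w5.png",im)
cv2.imwrite("pics/w5c.png",cv2.resize(im[0:160,180:340],(800,600),interpolation=cv2.INTER_NEAREST)[:, :])
E
```

```text
time_s: 5.2
eef_pos: [0.4742, 0.1563, 0.1891]
ee_rot: [2.203, 2.237, -0.002]
wrist_force: [-0.8, 0.6, -4.3]
opening: 0.0437
```

View pics/w5c.png

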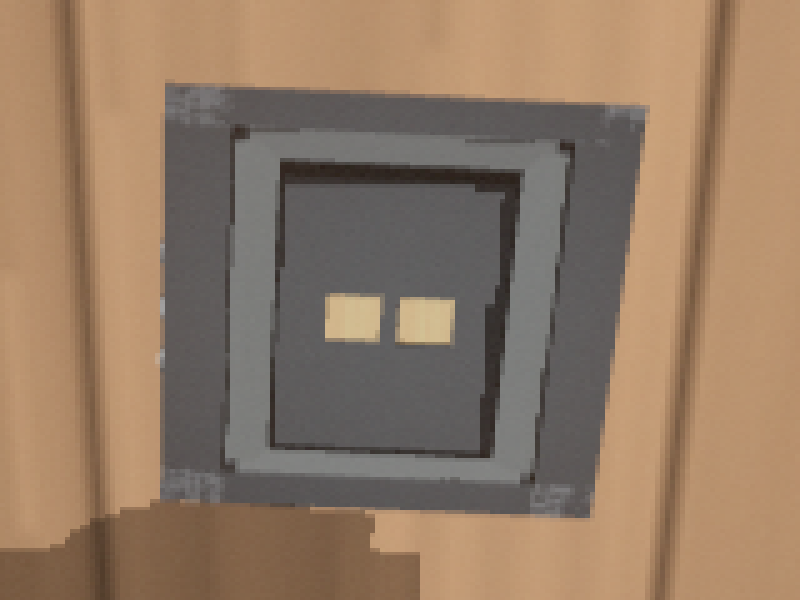

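The crop shows the whole empty dock: outer top corners about (165,84), (649,106), (592,518), (161,500), lead-in corners (236,130), (572,145), (534,481), (229,470), and pocket contacts in the middle.

```bash
cat >> h.py <<'E'
def quad(P,pts,sx,sy,ox,oy,z,name):
    uv=np.array(pts,float)/[sx,sy]+[ox-.5,oy-.5]
    W=ray(P,uv,z)[:,:2]*1000;e=np.roll(W,-1,0)-W
    print(name,"ctr",W.mean(0).round(1),"len",np.linalg.norm(e,axis=1).round(1),"ang",(np.degrees(np.arctan2(e[:,1],e[:,0]))%90).round(1))
E
python3 - <<'E'
from h import *
import pickle
P=pickle.load(open("w5.pkl","rb"))
a=(5,3.75,180,0)
quad(P,[(165,84),(649,106),(592,518),(161,500)],*a,.036,"outer")
quad(P,[(236,130),(572,145),(534,481),(229,470)],*a,.036,"lead")
quad(P,[(281,160),(521,174),(494,457),(272,447)],*a,.030,"pocket")
quad(P,[(325,294),(455,298),(454,345),(325,341)],*a,.008,"contacts")
T=r.camera_params("top");im=cv2.imread("pics/top0.png")
# held pack from this view, z of top = TCP-0.0387... + .08
p=pickle.load(open("w5.pkl","rb"));s=r.observe();z=s["eef_pos"][2]-.040+.08
im=cv2.imread("pics/w5.png");h=cv2.cvtColor(im,cv2.COLOR_BGR2HSV)
for row in (225,260,300):print(row,[(c,int(h[row,c,2]),int(h[row,c,1])) for c in list(range(200,216))+list(range(292,308))])
print(P["cam_to_world"][:3,3],s["eef_pos"])
E
```

```text
outer ctr [477.  252.5] len [ 92.1 103.8  92.2 103.6] ang [87.8 87.7 87.7 87.7]
lead ctr [477.2 252.4] len [64.7 84.6 64.6 85. ] ang [87.9 88.  88.2 88.1]
pocket ctr [477.1 252.5] len [47.6 72.7 47.6 73.3] ang [86.9 88.2 87.5 88.2]
contacts ctr [476.9 252.5] len [28.6 13.  28.7 12.9] ang [88.7  0.9 88.7  0.2]
225 [(200, 115, 111), (201, 106, 111), (202, 95, 110), (203, 82, 118), (204, 71, 79), (205, 89, 17), (206, 92, 8), (207, 103, 7), (208, 107, 7), (209, 106, 10), (210, 104, 5), (211, 105, 10), (212, 105, 7), (213, 105, 10), (214, 104, 7), (215, 105, 7), (292, 162, 3), (293, 160, 3), (294, 161, 5), (295, 162, 2), (296, 163, 3), (297, 160, 2), (298, 162, 2), (299, 162, 2), (300, 162, 5), (301, 162, 3), (302, 150, 2), (303, 134, 2), (304, 121, 2), (305, 121, 114), (306, 180, 130), (307, 179, 131)]
260 [(200, 75, 3), (201, 75, 10), (202, 77, 3), (203, 45, 45), (204, 38, 67), (205, 36, 85), (206, 37, 76), (207, 85, 9), (208, 91, 8), (209, 99, 8), (210, 101, 5), (211, 105, 7), (212, 102, 5), (213, 101, 8), (214, 101, 3), (215, 102, 3), (292, 34, 23), (293, 45, 11), (294, 100, 5), (295, 98, 0), (296, 101, 5), (297, 100, 5), (298, 99, 3), (299, 100, 3), (300, 96, 3), (301, 87, 0), (302, 76, 10), (303, 37, 34), (304, 38, 40), (305, 38, 40), (306, 41, 25), (307, 76, 0)]
300 [(200, 29, 35), (201, 30, 43), (202, 30, 43), (203, 32, 24), (204, 45, 6), (205, 45, 11), (206, 44, 23), (207, 28, 55), (208, 23, 44), (209, 69, 67), (210, 88, 6), (211, 95, 3), (212, 99, 8), (213, 97, 3), (214, 98, 3), (215, 96, 5), (292, 96, 8), (293, 96, 5), (294, 96, 5), (295, 99, 8), (296, 99, 8), (297, 95, 3), (298, 91, 6), (299, 82, 3), (300, 39, 7), (301, 25, 41), (302, 33, 15), (303, 40, 13), (304, 44, 6), (305, 40, 6), (306, 53, 10), (307, 28, 9)]
[0.47392199 0.2364573  0.33150219] [0.47416007 0.15625764 0.18908026]
```

```bash
python3 - <<'E'
import cv2
im=cv2.imread("pics/w5.png")
cv2.imwrite("pics/w5d.png",cv2.resize(im[165:335,180:335],(775,595),interpolation=cv2.INTER_NEAREST))
E
```

```text
(no output)
```

View pics/w5d.png

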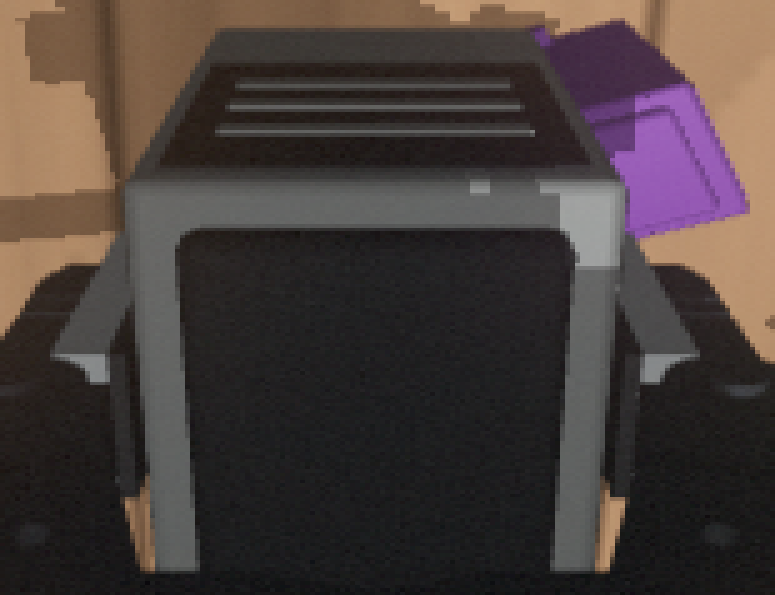

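```bash
python3 - <<'E'
from h import *
import pickle
P=pickle.load(open("w5.pkl","rb"));p=np.array([.4742,.1563,.1891])
f=lambda q:np.array(q)/[5,3.5]+[179.5,164.5]
for nm,q,z in (("top",[(126,182),(624,182)],p[2]+.04),("bot",[(217,29),(533,29)],p[2]-.04)):
    W=ray(P,[f(a) for a in q],z)*1000; m=W.mean(0);e=W[1]-W[0]
    print(nm,W.round(1)[:,:2],"len",np.linalg.norm(e).round(1),"ang",np.degrees(np.arctan2(e[1],e[0])).round(2),"centre-TCP",(m-[0,35,0]-p*1000).round(1))
plan(.477,.2525,.17,-2.1)
E
```

```text
top [[454.3 191. ]
 [494.9 191.7]] len 40.6 ang 0.89 centre-TCP [ 0.4  0.1 40. ]
bot [[452.9 188.5]
 [496.4 189.2]] len 43.5 ang 0.89 centre-TCP [  0.4  -2.5 -40. ]
0 mm [96.2  4.3 18.9] rad [0.0005 0.0023 0.0518] deg 3.0
180 mm [96.2  4.3 18.9] rad [-3.5000e-03  8.0000e-04 -3.0898e+00] deg 177.0
t 5.25 p [0.4742 0.1563 0.1891] q [ 0.17 -0.23  1.94 -0.    1.42  0.16] F [-0.1 -0.7 -3.7] op 0.0437
```

```bash
python3 - <<'E'
import cv2,numpy as np
a=cv2.imread("pics/w3.png")[165:335,180:335];b=cv2.imread("pics/w5.png")[165:335,180:335]
c=np.hstack([a,b]);cv2.imwrite("pics/cmp.png",cv2.resize(c,(775,425),interpolation=cv2.INTER_NEAREST))
for n in ("w2","w3","w4","w5"):
    g=cv2.cvtColor(cv2.imread(f"pics/{n}.png"),cv2.COLOR_BGR2GRAY)
    print(n,g[166:182,240].tolist(),g[205:235,255].tolist())
E
```

```text
w2 [97, 96, 97, 97, 97, 98, 97, 95, 71, 62, 59, 56, 54, 57, 61, 57] [50, 25, 26, 26, 23, 30, 25, 23, 29, 38, 51, 52, 55, 67, 79, 85, 91, 94, 97, 98, 98, 98, 96, 99, 100, 99, 84, 46, 21, 22]
w3 [101, 99, 99, 99, 101, 100, 100, 72, 62, 63, 61, 61, 61, 60, 59, 58] [31, 27, 26, 28, 27, 24, 30, 37, 46, 53, 57, 69, 78, 89, 93, 99, 103, 102, 102, 103, 101, 101, 102, 100, 87, 47, 24, 25, 26, 25]
w4 [101, 101, 100, 98, 100, 100, 101, 70, 56, 58, 59, 57, 58, 57, 57, 57] [31, 27, 30, 24, 28, 27, 26, 35, 45, 54, 59, 68, 81, 88, 92, 97, 101, 101, 99, 101, 99, 101, 99, 100, 84, 49, 24, 25, 23, 31]
w5 [101, 100, 99, 101, 100, 101, 91, 67, 60, 56, 60, 59, 57, 59, 59, 57] [26, 29, 30, 26, 32, 26, 26, 36, 47, 52, 58, 70, 80, 90, 93, 96, 101, 101, 100, 102, 99, 102, 98, 100, 87, 46, 21, 22, 22, 30]
```

View pics/cmp.png

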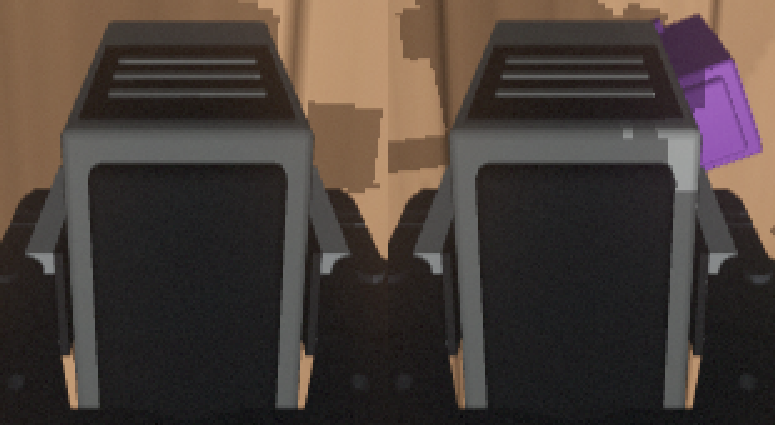

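```bash
python3 - <<'E'
from h import *
T=r.camera_params("top");im=cv2.imread("pics/top0.png");h=cv2.cvtColor(im,cv2.COLOR_BGR2HSV)
def cen(c,w,f,z,n):
    m=np.zeros(im.shape[:2],np.uint8);m[c[1]-w:c[1]+w,c[0]-w:c[0]+w]=f[c[1]-w:c[1]+w,c[0]-w:c[0]+w]
    ys,xs=np.nonzero(m);print(n,len(xs),xs.mean(),ys.mean(),(ray(T,[[xs.mean(),ys.mean()]],z)[0]*1000).round(1))
cen((179,243),9,(h[...,2]>120),.008,"contacts")
# wrist estimates projected in top
print(proj(T,[[.477,.2525,.008],[.5133,.0105,.08]]).round(1))
W=cv2.imread("pics/top0.png")[215:270,150:210];cv2.imwrite("pics/td.png",cv2.resize(W,(600,550),interpolation=cv2.INTER_NEAREST))
E
```

```text
contacts 36 178.5 242.55555555555554 [474.4 252.8   8. ]
[[178.6 241.6]
 [261.4 230. ]]
```

View pics/td.png

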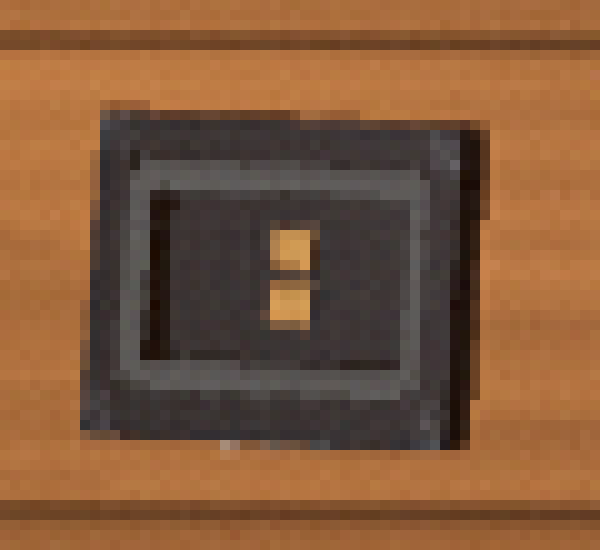

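Both cameras agree on the empty dock's centre, about (0.477, 0.2525), yaw -2.1°; the sizes match (92 × 104, 48 × 73). The held pack has not slipped between w3 and w5. Going to hover above the dock.

```bash
python3 -m jog '[[[40,2,0,0,0,0.052,1],[80,4,0,0,0,0.052,1],[96.8,4.1,10,0,0,0.052,1],[96.8,4.1,40,0,0,0.052,1],[96.8,4.1,70,0,0,0.052,1],[96.8,4.1,89,0,0,0.052,1],[96.8,4.1,89,0,0,0.052,1],[96.8,4.1,89,0,0,0.052,1]]]' 30; python3 - <<'E'
from h import *
plan(.4768,.2531,.07,-2.1)
im=r.get_image("wrist");cv2.imwrite("pics/w6.png",im)
s=r.get_image("scene");cv2.imwrite("pics/s6.png",cv2.resize(s[90:200,240:380],(770,605)))
E
```

```text
time_s: 6.05
eef_pos: [0.4769, 0.2523, 0.0998]
ee_rot: [2.261, 2.178, -0.003]
wrist_force: [0.5, -0.2, -3.6]
opening: 0.0436
0 mm [ 0.9 -0.2 29.8] rad [ 0.0001  0.0027 -0.0009] deg 0.2
180 mm [ 0.9 -0.2 29.8] rad [ 4.3000e-03 -2.0000e-04  3.1407e+00] deg 180.0
t 6.05 p [0.4769 0.2523 0.0998] q [ 0.35 -0.03  1.93 -0.    1.25  0.39] F [ 0.5 -0.2 -3.6] op 0.0436
```

View pics/w6.png

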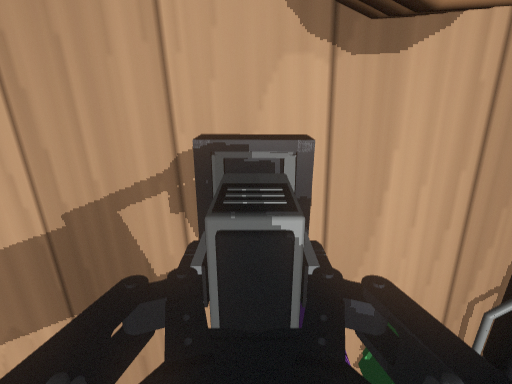

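View pics/s6.png

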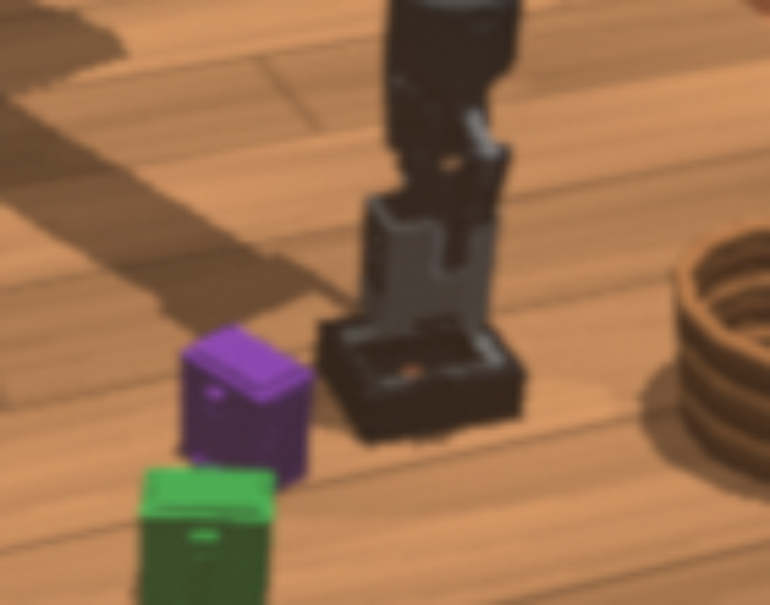

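The pack (255,250) hangs centred over the dock (lead-in cols 212–297); basket well clear. Lowering gently while watching force.

```bash
python3 -m jog '[[[0.9,-0.2,8,0,0,0,1],[0.9,-0.2,15,0,0,0,1],[0.9,-0.2,20,0,0,0,1],[0.9,-0.2,24,0,0,0,1],[0.9,-0.2,28,0,0,0,1],[0.9,-0.2,31,0,0,0,1],[0.9,-0.2,34,0,0,0,1],[0.9,-0.2,34,0,0,0,1]]]' 30; python3 -c "
from h import *
plan(.4768,.2531,.048,-2.1);print(r.observe()['torque'])"
```

```text
time_s: 6.95
eef_pos: [0.4778, 0.2537, 0.0671]
ee_rot: [2.26, 2.178, 0.001]
wrist_force: [-0.5, -0.5, -3.6]
opening: 0.0435
0 mm [-0.6 -1.  19.1] rad [ 0.0028  0.0015 -0.0006] deg 0.2
180 mm [-0.6 -1.  19.1] rad [ 2.400e-03 -4.300e-03  3.141e+00] deg 180.0
t 6.95 p [0.4778 0.2537 0.0671] q [ 0.35  0.01  1.94 -0.    1.18  0.39] F [-0.5 -0.5 -3.6] op 0.0435
[0.06040167 0.0459812  0.00833468]
```

No contact force, underside about 27 mm: it is in the mouth. Continuing down.

```bash
python3 -m jog '[[[-0.4,-0.8,4,0,0,0,1],[-0.4,-0.8,8,0,0,0,1],[-0.4,-0.8,11,0,0,0,1],[-0.4,-0.8,14,0,0,0,1],[-0.4,-0.8,16,0,0,0,1],[-0.4,-0.8,17,0,0,0,1],[-0.4,-0.8,17,0,0,0,1]]]' 30; python3 -c "
from h import *
plan(.4768,.2531,.048,-2.1);print(r.observe()['torque'])"
```

```text
time_s: 7.65
eef_pos: [0.477, 0.2533, 0.05]
ee_rot: [2.26, 2.178, 0.001]
wrist_force: [0.2, -0.2, -4.0]
opening: 0.0435
0 mm [-0.2 -0.2  2. ] rad [ 0.0026  0.0017 -0.0006] deg 0.2
180 mm [-0.2 -0.2  2. ] rad [ 2.700e-03 -4.000e-03  3.141e+00] deg 180.0
t 7.65 p [0.477  0.2533 0.05  ] q [ 0.35  0.04  1.95 -0.    1.15  0.39] F [ 0.2 -0.2 -4. ] op 0.0435
[ 0.01143487 -0.04033645 -0.00293282]
```

```bash
python3 -m jog '[[[0,0,1,0,0,0,1],[0,0,2,0,0,0,1],[0,0,3,0,0,0,1],[0,0,3.5,0,0,0,1],[0,0,3.5,0,0,0,1]]]' 30; python3 -c "
from h import *
plan(.4768,.2531,.048,-2.1);print(r.observe()['torque'])"
```

```text
time_s: 8.15
eef_pos: [0.4773, 0.2533, 0.0482]
ee_rot: [2.26, 2.178, 0.0]
wrist_force: [-5.1, -3.0, 6.8]
opening: 0.0436
0 mm [-0.2 -0.5  0.2] rad [ 0.0021  0.002  -0.0003] deg 0.2
180 mm [-0.2 -0.5  0.2] rad [ 3.1000e-03 -3.3000e-03  3.1413e+00] deg 180.0
t 8.15 p [0.4773 0.2533 0.0482] q [ 0.35  0.04  1.95 -0.    1.15  0.39] F [-5.1 -3.   6.8] op 0.0436
[-0.31019733  0.97689196  0.0626943 ]
```

Contact at z = 0.0482 with +11 N: down on the floor. Releasing.

```bash
python3 -m jog '[[[0,0,0,0,0,0,0.3],[0,0,0,0,0,0,-1],[0,0,0,0,0,0,-1],[0,0,0,0,0,0,-1],[0,0,0,0,0,0,-1],[0,0,0,0,0,0,-1],[0,0,0,0,0,0,-1]]]' 30; python3 - <<'E'
from h import *
print(r.observe()["wrist_force"],r.observe()["torque"])
im=r.get_image("wrist");cv2.imwrite("pics/w7.png",im)
E
```

```text
time_s: 8.85
eef_pos: [0.4773, 0.2533, 0.0482]
ee_rot: [2.26, 2.178, 0.0]
wrist_force: [-0.1, 0.7, -0.2]
opening: 0.0858
[-0.12758947  0.66036806 -0.18373536] [-0.0096142   0.00302079 -0.08321345]
```

View pics/w7.png

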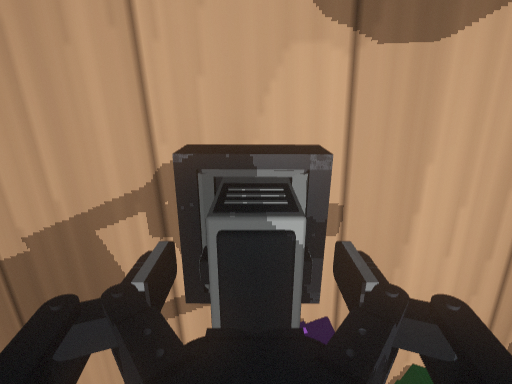

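The pack sits in the dock at (256,265), fingers open and clear; the catches are dark on dark here, so I'll rise and check.

```bash
python3 -m jog '[[[0,0,-20,0,0,0,-1],[0,0,-60,0,0,0,-1],[0,0,-100,0,0,0,-1],[-5,0,-140,0,0,0,-1],[-10,0,-152,0,0,0,-1],[-10,0,-152,0,0,0,-1],[-10,0,-152,0,0,0,-1]]]'; python3 - <<'E'
from h import *
import pickle
P=wristP();pickle.dump(P,open("w8.pkl","wb"));print(r.observe()["eef_pos"])
im=r.get_image("wrist");cv2.imwrite("pics/w8.png",im)
cv2.imwrite("pics/w8c.png",cv2.resize(im[100:260,180:340],(600,600),interpolation=cv2.INTER_NEAREST))
s=r.get_image("scene");cv2.imwrite("pics/s8.png",cv2.resize(s[90:200,240:380],(770,605)))
E
```

```text
time_s: 9.6
eef_pos: [0.4759, 0.2434, 0.1985]
ee_rot: [2.261, 2.178, -0.003]
wrist_force: [-0.2, -0.1, -1.1]
opening: 0.0854
[0.47591758 0.24336554 0.19854505]
```

View pics/w8c.png

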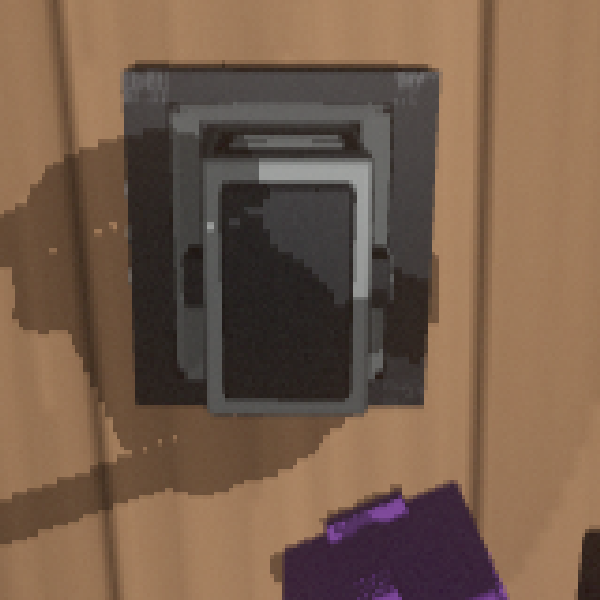

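View pics/s8.png

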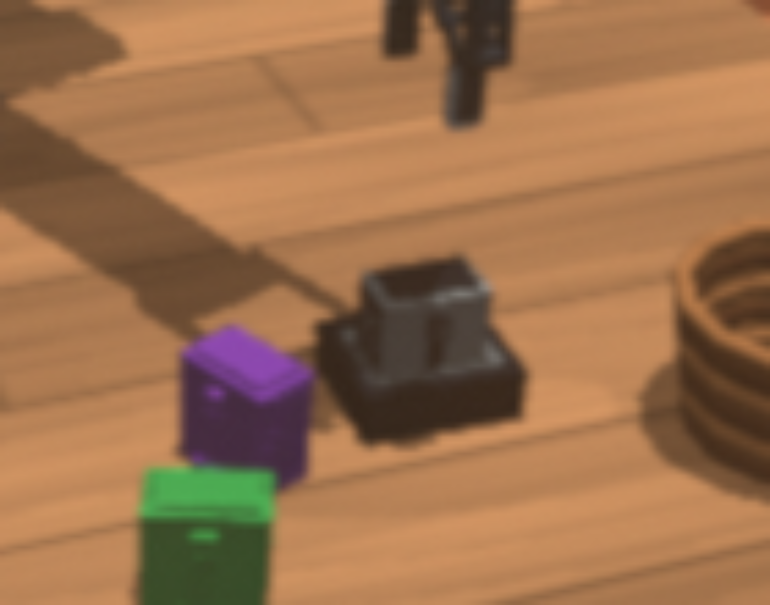

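Both catches stand out at crop (193,275) and (380,272), and the pack sits square in the pocket. A number check on rim height and yaw, and the plan for the full dock:

```bash
python3 - <<'E'
from h import *
import pickle
P=pickle.load(open("w8.pkl","rb"));a=(3.75,3.75,180,100)
rimq=[(202,158),(371,158),(366,415),(208,415)]
for z in (.084,.088,.096):quad(P,rimq,*a,z,"rim%.3f"%z)
quad(P,[(123,68),(440,72),(424,406),(135,406)],*a,.036,"dock")
quad(P,[(168,103),(392,104),(383,378),(178,378)],*a,.036,"lead")
uv=lambda q:np.array(q)/3.75+[179.5,99.5]
print("buttons",(ray(P,[uv((182,275)),uv((392,272))],.066)*1000).round(1))
plan(.537,-.225,.2,-17)
E
```

```text
rim0.084 ctr [478.6 251.9] len [42.2 69.2 42.7 69.2] ang [87.9 88.3 87.9 87.8]
rim0.088 ctr [478.6 253. ] len [41.5 68.1 42.1 68.1] ang [87.9 88.3 87.9 87.8]
rim0.096 ctr [478.7 255.2] len [40.2 65.9 40.7 65.9] ang [87.9 88.3 87.9 87.8]
dock ctr [476.9 252.7] len [ 91.4 103.7  92.5 104.8] ang [87.2 87.8 87.9 87.2]
lead ctr [476.9 252.8] len [65.2 85.1 65.  85.4] ang [87.6 87.9 87.9 88. ]
buttons [[449.7 252.7  66. ]
 [507.8 251.4  66. ]]
0 mm [-465.7   79.    -1.2] rad [-0.0017  0.0038  0.2597] deg 14.9
180 mm [-465.7   79.    -1.2] rad [-5.5000e-03 -2.5000e-03 -2.8819e+00] deg 165.1
t 9.7 p [0.4753 0.2433 0.1973] q [ 0.33 -0.14  1.86 -0.    1.43  0.37] F [-0.   0.2 -0.3] op 0.0854
```

Seating confirmed: rim size matches the 88 mm height, yaw matches the dock within about 0.3°, and the buttons measure 58 mm over both. On to the full dock.

```bash
python3 -m jog '[[[-20,4,-5,0,0,0.05,-1],[-65,12,-5,0,0,0.15,-1],[-465,79,-1,0,0,0.26,-1],[-465,79,-1,0,0,0.26,-1],[-465,79,-1,0,0,0.26,-1],[-465,79,-1,0,0,0.26,-1],[-465,79,-1,0,0,0.26,-1],[-465,79,-1,0,0,0.26,-1],[-465,79,-1,0,0,0.26,-1],[-465,79,-1,0,0,0.26,-1],[-465,79,-1,0,0,0.26,-1],[-465,79,-1,0,0,0.26,-1]]]'; python3 -m jog '[[[0,0,0,0,0,0,-1],[0,0,0,0,0,0,-1]]]'; python3 - <<'E'
from h import *
import pickle
plan(.537,-.225,.2,-17)
P=wristP();pickle.dump(P,open("w9.pkl","wb"))
im=r.get_image("wrist");cv2.imwrite("pics/w9.png",im)
E
```

```text
time_s: 10.9
eef_pos: [0.5361, -0.225, 0.1973]
ee_rot: [-2.526, -1.864, 0.008]
wrist_force: [-0.1, -0.4, -0.8]
opening: 0.0857
time_s: 11.1
eef_pos: [0.5356, -0.2233, 0.196]
ee_rot: [-2.523, -1.864, 0.009]
wrist_force: [0.4, 0.2, -0.1]
opening: 0.0854
0 mm [-1.2  1.8 -4. ] rad [-0.0074  0.002  -0.0011] deg 0.4
180 mm [-1.2  1.8 -4. ] rad [3.1000e-03 1.1700e-02 3.1405e+00] deg 179.9
t 11.1 p [ 0.5356 -0.2233  0.196 ] q [-0.52 -0.02  1.75 -0.    1.42 -0.22] F [ 0.4  0.2 -0.1] op 0.0854
```

View pics/w9.png

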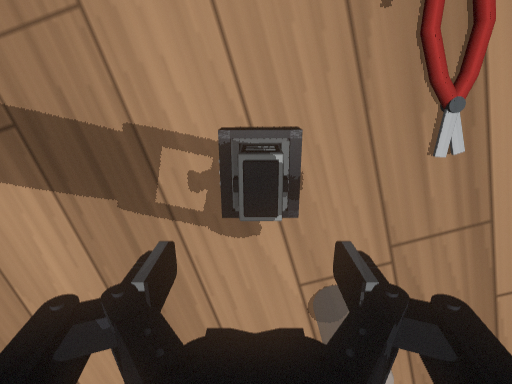

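The wrist view shows the full dock with the charged pack at (260,175), nearly axis-aligned with the tool; the shears are far right (455,100), and the bottle's base shows at (328,305).

```bash
python3 - <<'E'
from h import *
import pickle
T=r.camera_params("top");print("bottle cap",ray(T,[[450,203]],.2)*1000)
P=pickle.load(open("w9.pkl","rb"));im=cv2.imread("pics/w9.png")
print("base",ray(P,[[328,305]],.0)*1000)
cv2.imwrite("pics/w9c.png",cv2.resize(im[115:235,200:320],(600,600),interpolation=cv2.INTER_NEAREST))
E
```

```text
bottle cap [[ 583.73169843 -453.03344081  200.        ]]
base [[ 578.32593648 -459.53639385    0.        ]]
```

View pics/w9c.png

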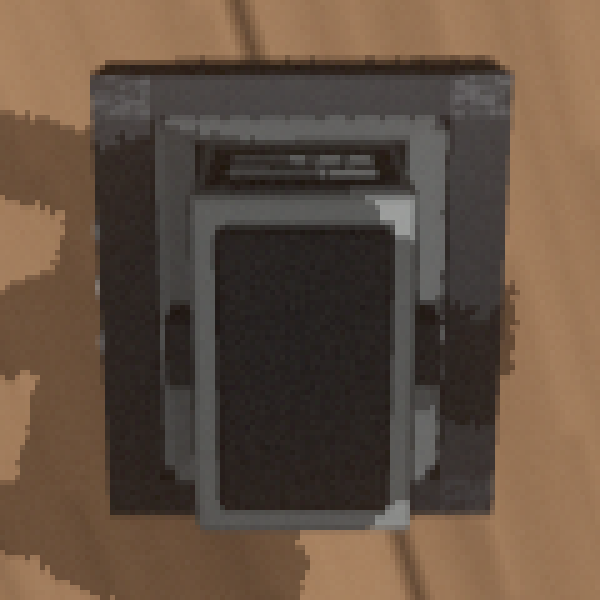

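```bash
python3 - <<'E'
from h import *
import pickle
P=pickle.load(open("w9.pkl","rb"));a=(5,5,200,115)
quad(P,[(92,73),(513,73),(493,515),(109,515)],*a,.036,"dock")
quad(P,[(157,115),(448,115),(438,478),(165,478)],*a,.036,"lead")
quad(P,[(192,195),(415,195),(409,530),(200,530)],*a,.088,"rim")
uv=lambda q:np.array(q)/5+[199.5,114.5]
b=ray(P,[uv((163,345)),uv((441,345))],.066)*1000;print(b.round(1),b.mean(0).round(1))
T=r.camera_params("top");print(proj(T,[[.538,-.2245,.088]]))
plan(.538,-.2245,.2,-17)
E
```

```text
dock ctr [ 540.5 -226.6] len [ 91.4 104.3  92.5 104.6] ang [73.  73.4 73.1 72.8]
lead ctr [ 540.6 -226.4] len [63.8 85.7 65.2 85.9] ang [73.  73.6 73.1 72.7]
rim ctr [ 540.8 -225.2] len [41.2 67.6 41.8 67.7] ang [73.  73.8 73.1 73.2]
[[ 512.5 -218.5   66. ]
 [ 567.8 -235.3   66. ]] [ 540.1 -226.9   66. ]
[[347.82414017 221.43137148]]
0 mm [-0.5  2.4 -3.5] rad [-0.0066  0.0022 -0.0009] deg 0.4
180 mm [-0.5  2.4 -3.5] rad [0.0035 0.0104 3.1407] deg 179.9
t 11.15 p [ 0.5358 -0.2233  0.1965] q [-0.52 -0.02  1.75 -0.    1.42 -0.22] F [-0.4  1.   0.3] op 0.0853
```

Centre (0.5405, -0.2264), yaw -16.9°; sizes again match (92 × 104; buttons 56–58 over). Going down around it.

```bash
python3 -c "
from h import *
plan(.5405,-.2264,.047,-16.9)"
```

```text
0 mm [ -1.2   6.3 149.5] rad [-0.0066  0.0022 -0.0026] deg 0.4
180 mm [ -1.2   6.3 149.5] rad [0.0034 0.0104 3.1389] deg 179.8
t 11.15 p [ 0.5358 -0.2233  0.1965] q [-0.52 -0.02  1.75 -0.    1.42 -0.22] F [-0.4  1.   0.3] op 0.0853
```

```bash
python3 -m jog '[[[-1,6,5,-0.007,0.002,-0.003,-1],[-1.2,6.3,40,-0.007,0.002,-0.003,-1],[-1.2,6.3,75,-0.007,0.002,-0.003,-1],[-1.2,6.3,105,-0.007,0.002,-0.003,-1],[-1.2,6.3,130,-0.007,0.002,-0.003,-1],[-1.2,6.3,143,-0.007,0.002,-0.003,-1],[-1.2,6.3,149,-0.007,0.002,-0.003,-1],[-1.2,6.3,149,-0.007,0.002,-0.003,-1],[-1.2,6.3,149,-0.007,0.002,-0.003,-1]]]' 30; python3 - <<'E'
from h import *
plan(.5405,-.2264,.047,-16.9)
im=r.get_image("wrist");cv2.imwrite("pics/w10.png",im)
E
```

```text
time_s: 12.05
eef_pos: [0.5416, -0.2268, 0.049]
ee_rot: [2.521, 1.87, 0.002]
wrist_force: [0.8, -0.7, -0.0]
opening: 0.0854
0 mm [ 0.1 -1.1  2. ] rad [0.0029 0.0008 0.0006] deg 0.2
180 mm [ 0.1 -1.1  2. ] rad [-1.200e-03  4.600e-03 -3.141e+00] deg 180.0
t 12.05 p [ 0.5416 -0.2268  0.049 ] q [-0.52  0.14  1.84 -0.    1.16 -0.23] F [ 0.8 -0.7 -0. ] op 0.0854
```

View pics/w10.png

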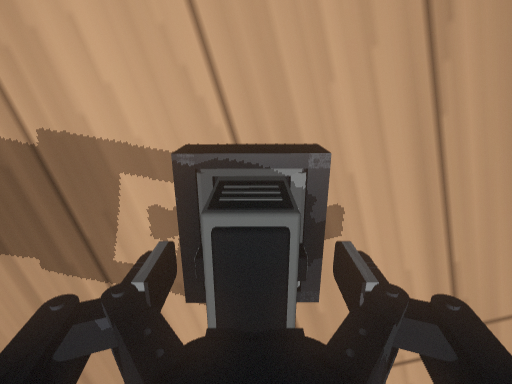

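The charged pack at (251,265) is between the pads, about 1 mm to the left of their centre; I correct that and close.

```bash
python3 -m jog '[[[0,-1.3,1.5,0,0,0,-1],[0,-1.3,1.5,0,0,0,-1],[0,-1.3,1.5,0,0,0,1],[0,-1.3,1.5,0,0,0,1],[0,-1.3,1.5,0,0,0,1],[0,-1.3,1.5,0,0,0,1],[0,-1.3,1.5,0,0,0,1],[0,-1.3,1.5,0,0,0,1],[0,-1.3,1.5,0,0,0,1],[0,-1.3,1.5,0,0,0,1]]]' 35; python3 - <<'E'
from h import *
plan(.5405,-.2264,.047,-16.9);print(r.observe()["torque"])
im=r.get_image("wrist");cv2.imwrite("pics/w11.png",im)
E
```

```text
time_s: 13.1
eef_pos: [0.5403, -0.2266, 0.0481]
ee_rot: [2.521, 1.87, 0.001]
wrist_force: [-3.6, 1.9, 5.1]
opening: 0.0435
0 mm [0.2 0.1 1.1] rad [0.0029 0.001  0.0006] deg 0.2
180 mm [0.2 0.1 1.1] rad [-1.600e-03  4.600e-03 -3.141e+00] deg 180.0
t 13.1 p [ 0.5403 -0.2266  0.0481] q [-0.52  0.14  1.84 -0.    1.15 -0.23] F [-3.6  1.9  5.1] op 0.0435
[ 0.15563624  0.59062457 -0.03248162]
```

View pics/w11.png

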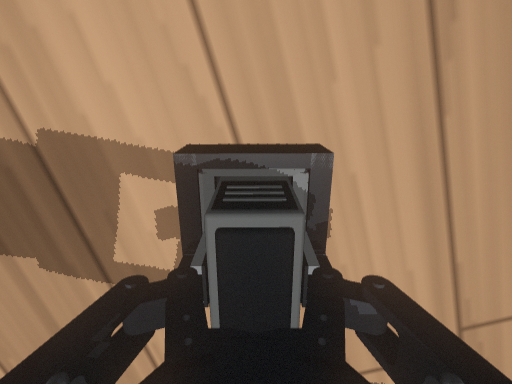

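Opening 43.5 mm, both catches fully pressed, pack centred at (255,265). Lifting straight up, slowly at first.

```bash
python3 -m jog '[[[0,0,-2,0,0,0,1],[0,0,-4,0,0,0,1],[0,0,-7,0,0,0,1],[0,0,-11,0,0,0,1],[0,0,-15,0,0,0,1]]]' 35; python3 -c "
from h import *
s=r.observe();print(s['wrist_force'],s['torque'])"
```

```text
time_s: 13.65
eef_pos: [0.5401, -0.2265, 0.0631]
ee_rot: [2.521, 1.87, 0.001]
wrist_force: [-0.8, -0.1, -4.7]
opening: 0.0435
[-0.79977892 -0.13510587 -4.67736904] [ 0.03304283  0.01810806 -0.00598907]
```

Free (only its own weight, 4.7 N). Continuing to a clear height.

```bash
python3 -m jog '[[[0,0,-8,0,0,0,1],[0,0,-20,0,0,0,1],[0,0,-45,0,0,0,1],[0,0,-75,0,0,0,1],[0,0,-105,0,0,0,1],[0,0,-125,0,0,0,1],[0,0,-135,0,0,0,1],[0,0,-135,0,0,0,1],[0,0,-135,0,0,0,1],[0,0,-135,0,0,0,1],[0,0,-135,0,0,0,1]]]' 35; python3 - <<'E'
from h import *
s=r.observe();print(s['eef_pos'],s['wrist_force'],s['torque'],abs(s['joint_vel']).max())
cv2.imwrite("pics/w12.png",r.get_image("wrist"));cv2.imwrite("pics/s12.png",r.get_image("scene"));cv2.imwrite("pics/t12.png",r.get_image("top"))
E
```

```text
time_s: 14.75
eef_pos: [0.539, -0.2258, 0.1961]
ee_rot: [-2.523, -1.871, 0.001]
wrist_force: [-0.7, 1.0, -4.4]
opening: 0.0437
[ 0.53903206 -0.22581672  0.19614071] [-0.72768488  0.96848846 -4.44116801] [0.00064764 0.00655962 0.00647224] 0.008154679051502444
```

View pics/w12.png

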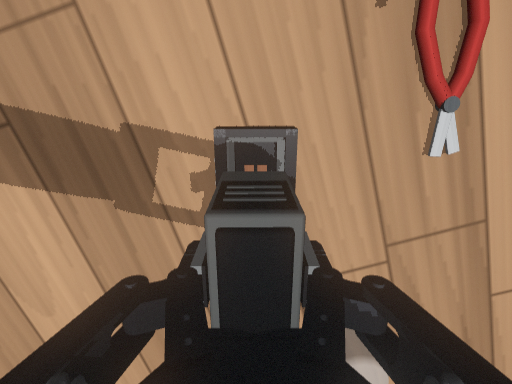

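View pics/s12.png

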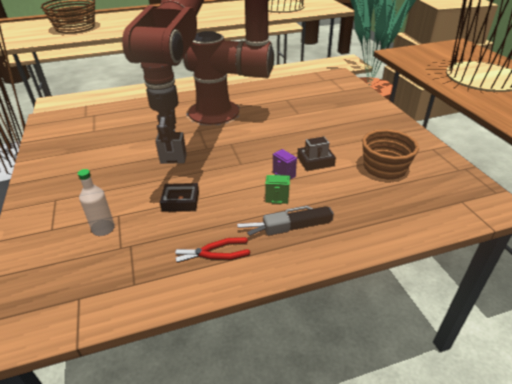

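View pics/t12.png

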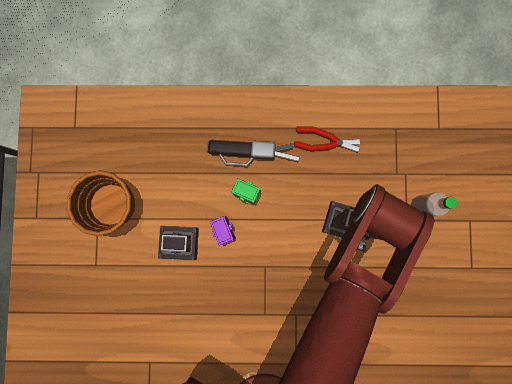

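The wrist view shows the charged pack held upright at (255,265) above the emptied dock (contacts at (255,168)). In the scene view the spent pack is in its dock at (317,152), and the bottle, pruner, shears and basket are where they were. Underside is about 0.156 m up. Handing in.

```bash
python3 -c "
from station import r
print(r.job_done())"
```

```text
the job is handed in; nothing more can be done
None
```

The changeover is done and handed in at about 15 s of the 58 s allowed; the hand-in itself gives no verdict.

- **Spent pack:** it went into the empty dock and met the pocket floor at the expected height with about 11 N of push, and I let go of it. The picture afterwards showed both catches sprung out (about 58 mm over both, 56 mm nominal). The pack lay within about 0.3° of the dock's axes, and its rim size fits the seated height.
- **Charged pack:** I pinched it until the jaws stood at 43.5 mm, where both catches are fully in, and lifted it straight out. At the last check it was upright at a 43.7 mm opening, with its underside about 156 mm above the table. The wrist carried only its weight, about 4.4 N.
- **Other things:** the last scene and top pictures show the pruner, shears, basket, bottle and the green and purple packs where they were.

**Disagreements:**
- The top camera put things about 1 to 2.5 mm lower in x than the wrist camera; I went by the wrist camera.
- The wrist camera's geometry made the held spent pack look about 3° tilted. I took this as calibration error, because the pack looked the same while it stood on the table.

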